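Set the ratchet to loosen and crack the gearbox filler plug

TASK

The long ratchet on the grey ribbed gearbox's hex filler plug is still set to tighten. Flip its direction lever all the way over to the other side, and only then swing its handle anticlockwise (seen from above) in one sweep until the plug has turned an eighth of a turn, and let go, leaving the lever on that side. Do not disturb the short ratchet on the round pump.

Things in the scene. Friction and masses are not known exactly. Their poses are not given: they have to be found in the camera images.
- gearbox: Grey ribbed box, 110 x 130 x 50 mm high, fixed to the bench; origin at the centre of its underside. The brass hex plug (74 mm over corners, 56 to 67 mm above the bench) and the long ratchet on it turn about the vertical line through this origin. The ratchet's steel head, 56 mm in diameter, lies 82 to 104 mm above the bench. Swing angle 0: handle along the gearbox's +x.
- grip (a point): Point on the axis of the long ratchet's level black handle (26 mm thick, 86 to 190 mm out), 140 mm out, 93 mm up. Swings -0.25 to 1.1 rad, + anticlockwise; starts at -0.2 to -0.05; stays where left. Lever on loosen: free (2.5 N here) up to 0, then drives the plug (10 N); swung back, the plug stays and is taken up again only there. Lever on tighten: idles.
- lever_tab (a point): Centre of the upright steel tab at the end of the long ratchet's direction lever: 14 mm long radially, 6 mm thick, standing 104 to 126 mm above the bench, 42 mm from the turning axis, on the side of the head away from the handle. The lever turns on top of the head about the same vertical axis; no other part stands beside the tab.
- lever (a joint): Angle of the long ratchet's direction lever, rad. 0: stop on the tighten side, the tab 0.6 rad clockwise (from above) of straight away from the handle. It grows anticlockwise to 1.2, the stop on the loosen side, the tab 0.6 rad past straight away. Stiff, about 1.5 N at the tab; stays where it is left. Starts between 0 and 0.2.
- plug (a joint): Angle of the hex filler plug in the gearbox, rad: 0 tight, grows anticlockwise (loosening), 0.785 is an eighth of a turn, stop at 1.1. Stays where it is left.
- short_grip (a point): Point on the handle of the other, shorter ratchet (120 mm reach from its axis), 95 mm out from its axis, 91 mm above the bench. It sits on a round aluminium pump, 120 mm in diameter. To be left as it is.

How it is judged:
By the outcome, as a careful person would: the job done as asked, in the order asked, and still so for the second after the job is handed in, with the robot touching nothing.
It also fails if it takes over 45 s, if anything falls off the work surface, if the arm or the gripper's body presses on something with over 40 N, if the wrist force passes 120 N, or if a joint passes its speed limit or range.

ROBOT

A 7-joint arm with a two-finger parallel gripper is mounted at the origin on the work surface. World frame = base frame: x ahead of the robot, y to its left, z up, the work surface at z = 0. Lengths are in m, angles in rad, forces in N, time in s.
With the tool pointing down it reaches from about 0.4 to 0.925 m from the base axis. Payload 4.1 kg.
Tool frame: the origin (TCP) lies midway between the tips of the shut fingers; the grasp point (between the pads) lies r.pinch_z behind it (r.pinch_z is the distance from the TCP to the grasp point, in m); z points along the fingers, y is the direction in which the jaws open and shut (so a half turn about z gives the same grasp; the last joint's range is limited). The gripper opens to 85 mm and grips with 20 to 120 N. Pads are 22 mm wide; open, the fingers measure 114 mm over their backs; the gripper's body (76 mm by 85 mm) begins 54 mm behind the grasp point. The pads swing forward as they close: fully open they stand 13 mm farther back than shut.
Start: joints at [1.242, 0.398, 0.045, 1.537, -0.019, 1.207, -0.051], TCP at [0.148, -0.633, 0.231] pointing down, gripper open.
Joint ranges: [-2.82, 2.82], [-0.49, 2.23], [-1.37, 1.46], [0, 2.46], [-1.36, 4.5], [0.23, 2], [-2.94, 2.94]. Speed limits (rad/s): [2.57, 2.57, 3.14, 3.14, 3.14, 3.14, 3.14].

INTERFACE

Orientations are given as [roll, pitch, yaw] about the fixed x, y, z axes, in that order (R = Rz(yaw) Ry(pitch) Rx(roll)).
In Python, from workcell import r gives the robot as it stands.
- The arm moves only by the shell command python3 -m jog 'ROWS'. ROWS is JSON, a list of rows, each a list of 5 numbers: the gripper's target within -1 to 1 (fully open at 1, half-way at 0, shut at -1), then the shift along the world's x, y, z in m, then the turn about the world's z in degrees. A call has 1 to 20 rows; each row shifts and turns the commanded pose from where the row before left it; what a row does not reach is not made up. A row lasts 1/12 s, in which the tool goes at most 41.7 mm and 7.16 degrees, less where a joint would pass 70% of its speed; a pose out of reach is approached as far as the arm can. A call with a gripper value outside its range is refused whole. The fingers move at their own pace and stop on an object; the grip force is fixed at half the most. Time passes only in rows, so rows that do not move let the fingers close. It gives the time, the measured TCP pose, the force and the opening at its end, in the units of the state.
- r.get_state(): the state, without advancing time (a new reading comes with each control period).
- r.read_camera(name): name is "side" or "top"; returns a dict with "image" (384x512x3 uint8, red, green, blue), "mtx" (3x3 intrinsics, pixels), "pose" (4x4, takes a point from camera to world coordinates). Camera axes: x right, y up, looking along -z (the intrinsics and any distortion apply to the point x, -y, -z); pixel columns grow to the right and rows downward; lengths in m; the calibration is good to about 2 mm. A picture is of the moment at which its call begins. There is no depth.
- r.job_done(): hands the job in, once; it reports no verdict.
The state is a dict: "time": time; "q": joint angles; "joint_velocities": joint speeds; "tau": joint torques, N m; "tcp_pos": TCP position; "tcp_rot": TCP orientation; "ft_force": force on the tool from outside, world axes, zero at the start; "ft_torque": the same for the moment, N m; "width": finger opening in m.
Only numpy, scipy, OpenCV 4.12 (cv2) and the standard library are available. Lean on these libraries where they do the work, as an engineer would, in place of code of your own. Each camera call takes 0.05 s, during which the arm holds its last target. There are 200 camera calls.

## Working session

There is one attempt and no reset: what is moved stays moved. The work goes in short steps, Python scripts to look and compute and a shell command to move; the robot and the scene stay as the last step left them, time stands still between calls to the robot, and variables do not carry over. Pictures are saved under pics/ and viewed, about 8 in all and at most 12, crops included, and the job is handed in when it is done.

```bash
mkdir -p pics
cat > h.py <<'E'
import numpy as np, cv2
from workcell import r
def cam(n,f=None):
    c=r.read_camera(n)
    if f: cv2.imwrite(f,cv2.cvtColor(c["image"],cv2.COLOR_RGB2BGR))
    return c
def ray(c,u,v,z):
    d=np.linalg.inv(c["mtx"])@[u,v,1]; d=np.array(c["pose"])[:3,:3]@(d*[1,-1,-1]); o=np.array(c["pose"])[:3,3]
    return o+d*(z-o[2])/d[2]
def proj(c,p):
    P=np.array(c["pose"]); q=(P[:3,:3].T@(np.array(p)-P[:3,3]))*[1,-1,-1]; q=c["mtx"]@q; return q[:2]/q[2]
E
python3 - <<'E'
from h import *
a=cam("top","pics/t.png");b=cam("side","pics/s.png")
for c in(a,b):print(np.round(c["mtx"],1),np.round(c["pose"],3), [k for k in c])
s=r.get_state();print(s,r.pinch_z)
E
```

```text
[[365.4   0.  255. ]
 [  0.  365.4 192.4]
 [  0.    0.    1. ]] [[ 0.016  0.983 -0.182  0.453]
 [-0.999  0.022  0.028  0.014]
 [ 0.031  0.181  0.983  0.753]
 [ 0.     0.     0.     1.   ]] ['image', 'mtx', 'pose']
[[431.9   0.  253.1]
 [  0.  431.9 187.9]
 [  0.    0.    1. ]] [[-0.756  0.325 -0.568  0.022]
 [-0.654 -0.404  0.639  0.624]
 [-0.022  0.855  0.518  0.593]
 [ 0.     0.     0.     1.   ]] ['image', 'mtx', 'pose']
{'time': 0.1, 'q': array([ 1.24201535,  0.3991336 ,  0.04508484,  1.53773273, -0.01869964,
        1.20690358, -0.05066787]), 'joint_velocities': array([ 5.96432438e-04, -1.38387987e-03,  3.32399785e-04, -4.41323379e-03,
        4.76603738e-04, -6.90531589e-06, -1.07840207e-03]), 'tau': array([ 4.36339746e-03, -4.76258397e+01,  1.37043625e+00, -2.54949600e+01,
        1.19875185e-02,  4.95869768e-03, -7.85317667e-06]), 'tcp_pos': array([ 0.14791536, -0.63237161,  0.23036773]), 'tcp_rot': array([-3.13984296e+00,  1.41313232e-04,  2.29881034e-01]), 'ft_force': array([ 0.32198529, -0.16254065, -0.09921158]), 'ft_torque': array([ 0.00399126,  0.01860685, -0.0098589 ]), 'width': 0.08568205332914558} 0.0187
```

View pics/t.png

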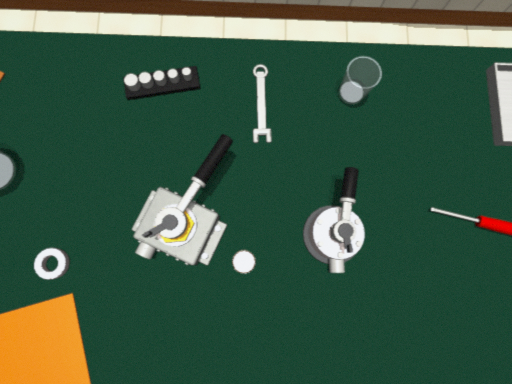

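View pics/s.png

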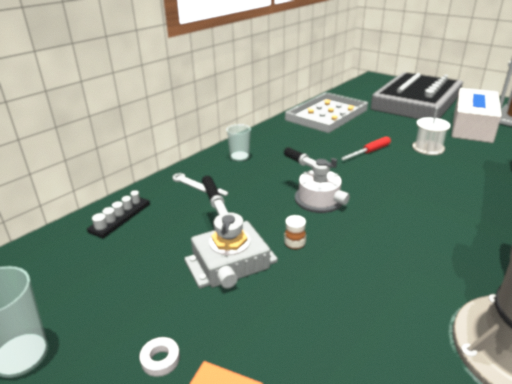

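Top view: the long ratchet's head is at about (174,222), its handle end at (226,140) and its lever at about (148,235). The short ratchet is at (345,232). Next I'll zoom in and measure.

Run:
```python
from h import *
a=cam("top");b=cam("side")
im=a["image"]
def masks(c,box):
    x0,y0,x1,y1=box; s=c["image"][y0:y1,x0:x1].astype(int)
    m=((s.max(2)<45)&(s[...,1]-s[...,0]<12)).astype(np.uint8)
    n,l,st,ce=cv2.connectedComponentsWithStats(m)
    return [(st[i],ce[i]+[x0,y0]) for i in range(1,n) if st[i][4]>25],m,l
cs,m,l=masks(a,(185,125,240,195)); print(cs)
ys,xs=np.nonzero(m); 
vx,vy,cx,cy=cv2.fitLine(np.stack([xs+185,ys+125],1).astype(np.float32),cv2.DIST_HUBER,0,.01,.01).ravel();print(vx,vy,cx,cy)
p=ray(a,cx,cy,.095);q=ray(a,cx+20*vx,cy+20*vy,.095);d=p-q;print("handle c",p,"yaw",np.arctan2(*(-d[1::-1]))if 0 else np.arctan2(d[1],d[0]))
for u,v,z in[(174,222,.104),(148,235,.126),(226,140,.093)]:print(ray(a,u,v,z))
A=cv2.resize(im[130:275,125:245],None,fx=5,fy=4.1379*1.0 and 5,interpolation=cv2.INTER_CUBIC)[:600]
B=cv2.resize(b["image"][165:295,175:285],None,fx=4,fy=4,interpolation=cv2.INTER_CUBIC)
cv2.imwrite("pics/z.png",A[...,::-1]);cv2.imwrite("pics/zs.png",B[...,::-1])
```

```text
[(array([ 10,  10,  37,  48, 601], dtype=int32), array([213.41264559, 158.73710483]))]
0.56034285 -0.8282608 213.66295 159.22179
handle c [0.63598756 0.07340524 0.095     ] yaw 2.5972368686993588
[0.51697776 0.13825369 0.104     ]
[0.49191384 0.17655338 0.126     ]
[0.67453932 0.05181607 0.093     ]
```

View pics/z.png

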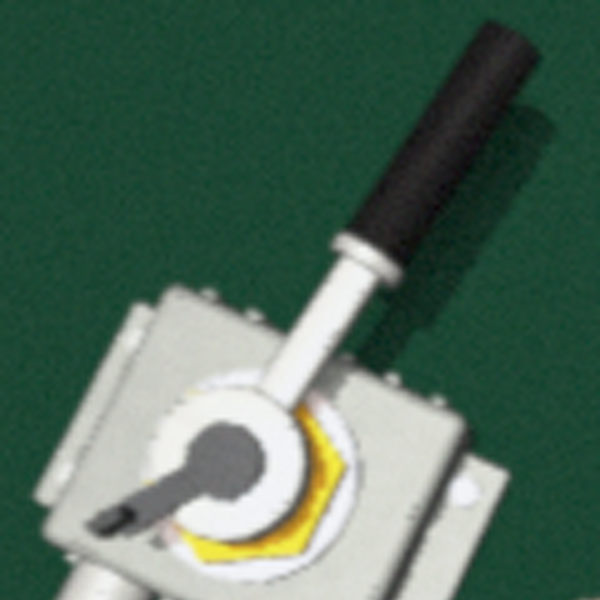

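View pics/zs.png

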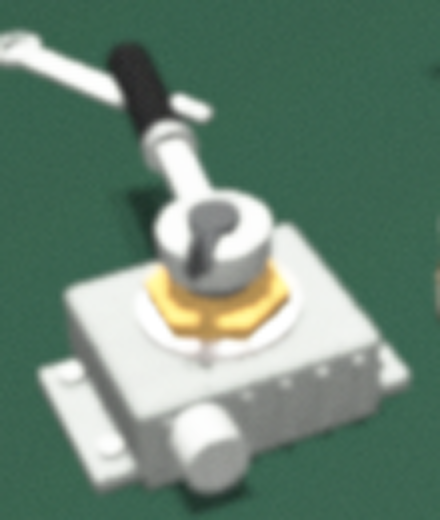

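Run:
```python
from h import *
a=cam("top"); im=a["image"]
g=cv2.cvtColor(im,cv2.COLOR_RGB2HSV)[...,1].astype(np.float32)
g=cv2.GaussianBlur(g,(0,0),.7)
def edge(z0,z1,z,n=40):
    p0=np.array(z0)/5+[125,130]-.4;p1=np.array(z1)/5+[125,130]-.4
    t=(p1-p0)/np.linalg.norm(p1-p0);nn=np.array([t[1],-t[0]]);pts=[]
    s=np.arange(-3,3.01,.1)
    for f in np.linspace(0,1,n):
        q=p0+f*(p1-p0)+s[:,None]*nn
        v=cv2.remap(g,q[:,0].astype(np.float32)[None],q[:,1].astype(np.float32)[None],cv2.INTER_LINEAR)[0]
        pts.append(q[np.argmax(abs(np.gradient(v)))])
    w=np.array([ray(a,*p,z)[:2] for p in pts]).astype(np.float32)
    vx,vy,x,y=cv2.fitLine(w,cv2.DIST_WELSCH,0,.001,.001).ravel()
    print("yaw",np.degrees(np.arctan2(vy,vx)),x,y,"resid mm",np.round(np.median(abs((w-[x,y])@[-vy,vx]))*1000,2))
edge((185,292),(270,330),.05); edge((355,368),(455,410),.05); edge((185,292),(455,410),.05)
edge((130,315),(45,480),.006)   # left flange
edge((508,480),(440,600),.006)
for u,v,z in[(170.6,221.8,.107),(147.4,234,.126)]:print(ray(a,u,v,z))
```

```text
yaw 70.79424 0.5850958 0.1585572 resid mm 1.15
yaw 65.74824 0.5539587 0.08932218 resid mm 0.92
yaw 65.94907 0.57253337 0.13029134 resid mm 1.33
yaw -23.728836 0.553027 0.22564958 resid mm 0.26
yaw -23.324207 0.49596718 0.060361847 resid mm 0.29
[0.51691839 0.14364454 0.107     ]
[0.49358017 0.17767794 0.126     ]
```

```bash
python3 -m jog '[[1,0.027,0.028,0,7],[1,0.027,0.028,0,7],[1,0.027,0.028,0,7],[1,0.027,0.028,0,7],[1,0.027,0.028,0,7],[1,0.027,0.028,0,7],[1,0.027,0.028,0,7],[1,0.027,0.028,0,7],[1,0.027,0.028,0,7],[1,0.027,0.028,0,7]]' | tail -5; python3 -m jog '[[1,0.004,0.035,0,6],[1,0.004,0.035,0,6],[1,0.004,0.035,0,6],[1,0.004,0.035,0,5],[1,0.004,0.035,0,5],[1,0.004,0.035,0,5],[1,0.004,0.035,0,5],[0,0.004,0.035,0,5],[0,0.004,0.035,0,0],[0,0.004,0.035,0,0],[0,0.004,0.035,0,0],[0,0.004,0.035,0,0],[0,0.004,0.035,0,0],[0,0.004,0.035,0,0],[0,0.004,0.035,0,0],[0,0,0,0,0],[0,0,0,0,0]]'
```

```text
time: 1.08
tcp_pos: [0.419, -0.3514, 0.2315]
tcp_rot: [3.141, 0.0, 1.457]
ft_force: [1.1, 0.0, -0.8]
width: 0.0856
time: 2.5
tcp_pos: [0.4776, 0.1745, 0.2314]
tcp_rot: [3.141, -0.001, 2.207]
ft_force: [0.0, -0.7, 0.3]
width: 0.0427
```

```bash
python3 -m jog '[[0,0.008,0.0016,-0.03,0],[0,0.008,0.0016,-0.03,0],[0,0,0,-0.03,0],[0,0,0,-0.02,0],[0,0,0,-0.01,0],[0,0,0,0,0],[0,0,0,0,0]]'
python3 - <<'E'
from h import *
a=cam("top");b=cam("side")
t=r.get_state()["tcp_pos"]
A=cv2.resize(a["image"][190:260,120:210],None,fx=5,fy=5,interpolation=cv2.INTER_CUBIC)
B=cv2.resize(b["image"][165:265,165:285],None,fx=4,fy=4,interpolation=cv2.INTER_CUBIC)
o=np.zeros((400,930,3),np.uint8);o[:350,:450]=A;o[:,450:]=B
o=cv2.resize(o,None,fx=.86,fy=.86)
cv2.imwrite("pics/g1.png",o[...,::-1])
E
```

```text
time: 3.08
tcp_pos: [0.4945, 0.1745, 0.1117]
tcp_rot: [3.141, 0.0, 2.201]
ft_force: [0.2, 0.2, -0.1]
width: 0.0431
```

View pics/g1.png

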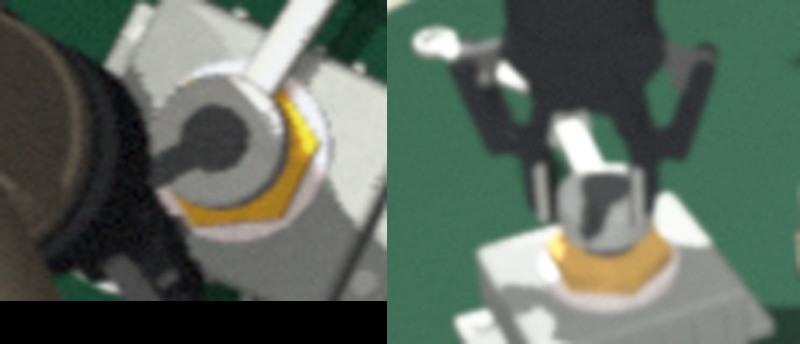

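Side view: the fingers, at about (540,190) and (640,190), straddle the tab at about (597,210), clear of the head. Closing.

```bash
python3 -m jog '[[0,-0.001,0.003,0,0],[-0.5,0,0,0,0],[-1,0,0,0,0],[-1,0,0,0,0],[-1,0,0,0,0],[-1,0,0,0,0],[-1,0,0,0,0],[-1,0,0,0,0],[-1,0,0,0,0]]'
python3 - <<'E'
from h import *
s=r.get_state();C=np.array([.517,.1445]);v=s["tcp_pos"][:2]-C
print(s["tcp_pos"],np.hypot(*v),np.degrees(np.arctan2(v[1],v[0])),np.degrees(s["tcp_rot"][2]))
f=lambda t:np.array([[np.cos(t),-np.sin(t)],[np.sin(t),np.cos(t)]])@v
for k in range(12):
    t=np.radians(5*k);print(k,np.round((f(t+np.radians(5))-f(t))*1000,1))
E
```

```text
time: 3.93
tcp_pos: [0.4932, 0.1785, 0.1119]
tcp_rot: [3.141, 0.0, 2.202]
ft_force: [-1.7, -0.7, 6.8]
width: 0.004
[0.49318152 0.17852664 0.11185017] 0.041534705580827294 124.99183102146539 126.15935970342662
0 [-2.9 -2.2]
1 [-2.7 -2.4]
2 [-2.4 -2.7]
3 [-2.2 -2.9]
4 [-1.9 -3.1]
5 [-1.7 -3.2]
6 [-1.4 -3.3]
7 [-1.1 -3.5]
8 [-0.8 -3.5]
9 [-0.5 -3.6]
10 [-0.2 -3.6]
11 [ 0.2 -3.6]
```

```bash
python3 -m jog '[[-1,-0.0029,-0.0022,0,5],[-1,-0.0027,-0.0024,0,5],[-1,-0.0024,-0.0027,0,5],[-1,-0.0022,-0.0029,0,5],[-1,0,0,0,0]]'
python3 - <<'E'
from h import *
b=cam("side");a=cam("top")
A=cv2.resize(a["image"][190:260,120:210],None,fx=5,fy=5,interpolation=cv2.INTER_CUBIC)
B=cv2.resize(b["image"][165:265,165:285],None,fx=4,fy=4,interpolation=cv2.INTER_CUBIC)
o=np.zeros((400,930,3),np.uint8);o[:350,:450]=A;o[:,450:]=B
cv2.imwrite("pics/g2.png",cv2.resize(o,None,fx=.86,fy=.86)[...,::-1]);print(r.get_state())
E
```

```text
time: 4.35
tcp_pos: [0.4828, 0.168, 0.1119]
tcp_rot: [3.141, 0.0, 2.554]
ft_force: [-2.8, -0.2, 6.0]
width: 0.0041
{'time': 4.45, 'q': array([ 0.28508409,  0.38573856, -0.84947371,  1.97457463,  0.35847439,
        0.93659948,  0.23564709]), 'joint_velocities': array([-0.00494619,  0.00037699,  0.005193  , -0.00172378,  0.00028155,
        0.00237154, -0.00239074]), 'tau': array([ 3.22374729e-01, -3.20469868e+01, -5.69064215e+00, -1.96085250e+01,
        2.93883691e-01, -6.10085484e-01,  2.79971876e-02]), 'tcp_pos': array([0.48284369, 0.1681044 , 0.11185482]), 'tcp_rot': array([3.14158951e+00, 1.05458866e-04, 2.55127948e+00]), 'ft_force': array([-3.00058287,  0.85472042,  6.72402689]), 'ft_torque': array([-0.12194035,  0.41698595, -0.02165706]), 'width': 0.003896406809812024}
```

View pics/g2.png

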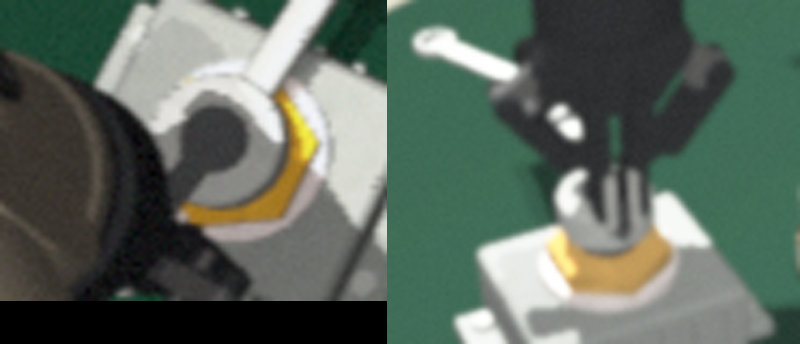

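The lever arm has turned anticlockwise with the gripper, from pointing at (160,175) to (177,193), and the handle hasn't moved. Continuing to the stop.

```bash
python3 -m jog '[[-1,-0.0019,-0.0031,0,5],[-1,-0.0017,-0.0032,0,5],[-1,-0.0014,-0.0033,0,5],[-1,-0.0011,-0.0035,0,5],[-1,-0.0008,-0.0035,0,5],[-1,-0.0005,-0.0036,0,5],[-1,-0.0002,-0.0036,0,5],[-1,0,0,0,0],[-1,0,0,0,0]]'; python3 -m jog '[[-1,0.0001,-0.0022,0,3],[-1,0,0,0,0],[-1,0,0,0,0]]'; python3 -m jog '[[-1,0.0001,-0.0015,0,2],[-1,0,0,0,0],[-1,0,0,0,0]]'
python3 -c "
from h import *
s=r.get_state();print(s['ft_force'],s['ft_torque'])"
```

```text
time: 5.2
tcp_pos: [0.4757, 0.1443, 0.1119]
tcp_rot: [3.141, 0.001, -3.121]
ft_force: [-1.8, -0.7, 5.4]
width: 0.0039
time: 5.45
tcp_pos: [0.4758, 0.1423, 0.1119]
tcp_rot: [3.141, 0.001, -3.069]
ft_force: [-0.6, -0.0, 4.2]
width: 0.004
time: 5.7
tcp_pos: [0.4759, 0.1419, 0.1119]
tcp_rot: [3.139, 0.001, -3.035]
ft_force: [-1.0, 2.3, 5.3]
width: 0.0036
[-1.03385417  2.27550192  5.27971746] [ 0.53703008  0.2368673  -0.13558066]
```

```bash
python3 -m jog '[[-1,0,-0.0012,0,0],[-1,0,0,0,0],[-1,0,0,0,0]]'; python3 -m jog '[[-0.4,0,0,0,0],[0,0,0,0,0],[0,0,0,0,0],[0,0,0,0,0],[0,0,0,0.03,0],[0,0,0,0.03,0],[0,0,0,0.03,0],[0,-0.03,0,0.02,0],[0,-0.04,0,0,0],[0,-0.02,0.03,0,0],[0,0,0.03,0,0],[0,0,0.03,0,0],[0,0,0,0,0]]'
python3 - <<'E'
from h import *
a=cam("top"); A=cv2.resize(a["image"][130:275,125:245],None,fx=5,fy=5,interpolation=cv2.INTER_CUBIC)[:600]
cv2.imwrite("pics/l.png",A[...,::-1])
E
```

```text
time: 5.95
tcp_pos: [0.4759, 0.1415, 0.1119]
tcp_rot: [3.138, 0.002, -3.034]
ft_force: [-1.0, 5.6, 4.0]
width: 0.0042
time: 7.03
tcp_pos: [0.3843, 0.2351, 0.2223]
tcp_rot: [3.137, 0.002, -3.026]
ft_force: [-0.4, -0.9, 0.7]
width: 0.0427
```

View pics/l.png

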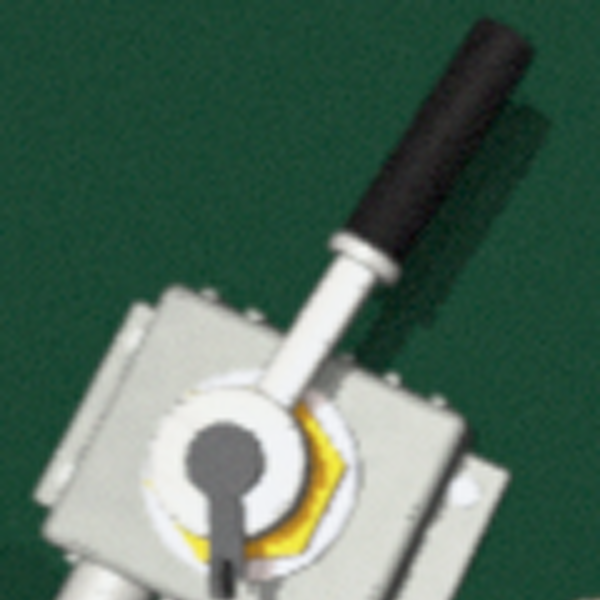

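The lever now points straight down in the zoom, with its tab at (224,575), about 0.6 rad past straight-away, so it is at the loosen stop. The handle moved by less than about 0.01 rad. Next, the handle grasp.

```bash
python3 -m jog '[[0.3,0.0316,-0.0203,0,-4.7],[0.3,0.0316,-0.0203,0,-4.7],[0.3,0.0316,-0.0203,0,-4.7],[0.3,0.0316,-0.0203,0,-4.7],[0.3,0.0316,-0.0203,0,-4.7],[0.3,0.0316,-0.0203,0,-4.7],[0.3,0.0316,-0.0203,0,-4.7],[0.3,0.0316,-0.0203,0,-4.7],[0.3,0,0,-0.03,0],[0.3,0,0,-0.03,0],[0.3,0,0,-0.02,0],[0.3,0,0,0,0],[0.3,0,0,0,0]]'
python3 - <<'E'
from h import *
a=cam("top");b=cam("side")
A=cv2.resize(a["image"][110:250,130:260],None,fx=3,fy=3,interpolation=cv2.INTER_CUBIC)
B=cv2.resize(b["image"][120:260,160:290],None,fx=3,fy=3,interpolation=cv2.INTER_CUBIC)
cv2.imwrite("pics/h.png",np.hstack([A,B])[...,::-1]);print(r.get_state()["tcp_pos"],r.get_state()["tcp_rot"])
E
```

```text
time: 8.17
tcp_pos: [0.6374, 0.0651, 0.1401]
tcp_rot: [-3.139, -0.002, 2.592]
ft_force: [-0.0, 0.6, -0.3]
width: 0.0553
[0.63918704 0.06659903 0.14289598] [3.14029298e+00 1.85430002e-03 2.59239844e+00]
```

View pics/h.png

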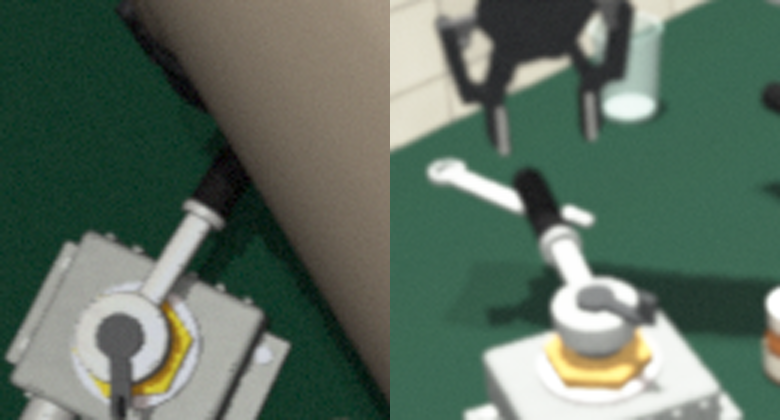

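Side view: the fingers, at (500,130) and (590,125), are above the handle and either side of it. Correcting by 6 mm in y, then descending.

```bash
python3 -m jog '[[0.3,-0.002,0.006,0,0],[0.3,0,0,0,0],[0.3,0,0,-0.02,0],[0.3,0,0,-0.02,0],[0.3,0,0,-0.02,0],[0.3,0,0,-0.009,0],[0.3,0,0,0,0],[0.3,0,0,0,0]]'; python3 -m jog '[[-0.2,0,0,0,0],[-0.5,0,0,0,0],[-1,0,0,0,0],[-1,0,0,0,0],[-1,0,0,0,0],[-1,0,0,0,0],[-1,0,0,0,0]]'
python3 - <<'E'
from h import *
s=r.get_state();C=np.array([.517,.1445]);v=s["tcp_pos"][:2]-C
a0=np.degrees(np.arctan2(v[1],v[0]));print(s["tcp_pos"],np.hypot(*v),a0,np.degrees(s["tcp_rot"]),s["ft_force"],"to go",21.4-a0)
R=lambda d:np.array([[np.cos(d),-np.sin(d)],[np.sin(d),np.cos(d)]])
n=20;st=np.radians(21.6-a0)/n
print(np.degrees(st));
for k in range(n):print(np.round((R(st*(k+1))-R(st*k))@v*1000,1).tolist())
E
```

```text
time: 8.93
tcp_pos: [0.6366, 0.0734, 0.0731]
tcp_rot: [3.141, 0.0, 2.593]
ft_force: [0.9, -1.3, 0.4]
width: 0.0554
time: 9.52
tcp_pos: [0.6376, 0.0737, 0.0742]
tcp_rot: [3.139, 0.002, 2.594]
ft_force: [0.2, 0.4, 6.6]
width: 0.0245
[0.63761551 0.07367242 0.0742166 ] 0.13987368616305348 -30.422215067733802 [1.79864552e+02 1.39024599e-01 1.48596806e+02] [0.16448293 0.4060739  6.61445446] to go 51.8222150677338
2.6011107533866906
[3.1, 5.5]
[2.8, 5.7]
[2.6, 5.8]
[2.3, 5.9]
[2.0, 6.0]
[1.8, 6.1]
[1.5, 6.2]
[1.2, 6.2]
[0.9, 6.3]
[0.6, 6.3]
[0.3, 6.3]
[0.1, 6.3]
[-0.2, 6.3]
[-0.5, 6.3]
[-0.8, 6.3]
[-1.1, 6.3]
[-1.4, 6.2]
[-1.7, 6.1]
[-1.9, 6.0]
[-2.2, 6.0]
```

```bash
python3 -m jog '[[-1,0.0031,0.0055,0,2.6],[-1,0.0028,0.0057,0,2.6],[-1,0.0026,0.0058,0,2.6],[-1,0.0023,0.0059,0,2.6],[-1,0.0020,0.0060,0,2.6],[-1,0.0018,0.0061,0,2.6],[-1,0.0015,0.0062,0,2.6],[-1,0.0012,0.0062,0,2.6],[-1,0.0009,0.0063,0,2.6],[-1,0.0006,0.0063,0,2.6],[-1,0.0003,0.0063,0,2.6],[-1,0.0001,0.0063,0,2.6],[-1,-0.0002,0.0063,0,2.6],[-1,-0.0005,0.0063,0,2.6],[-1,-0.0008,0.0063,0,2.6],[-1,-0.0011,0.0063,0,2.6],[-1,-0.0014,0.0062,0,2.6],[-1,-0.0017,0.0061,0,2.6],[-1,-0.0019,0.0060,0,2.6],[-1,-0.0022,0.0060,0,2.6]]'
python3 - <<'E'
from h import *
s=r.get_state();C=np.array([.517,.1445]);v=s["tcp_pos"][:2]-C
print(s["tcp_pos"],np.hypot(*v),np.degrees(np.arctan2(v[1],v[0])),np.degrees(s["tcp_rot"]),s["ft_force"],s["width"])
E
```

```text
time: 11.18
tcp_pos: [0.6486, 0.1931, 0.0742]
tcp_rot: [-3.139, 0.004, -2.787]
ft_force: [2.0, -4.2, 7.1]
width: 0.024
[0.64863237 0.19310425 0.07424361] 0.14031911859375606 20.26628197939947 [-179.83427796    0.20877794 -159.67426182] [ 2.00973285 -4.21030786  7.1140054 ] 0.024005708638915754
```

```bash
python3 -m jog '[[-1,-0.0008,0.002,0,0.8],[-1,0,0,0,0],[-1,0,0,0,0]]'
python3 - <<'E'
from h import *
s=r.get_state();C=np.array([.517,.1445]);v=s["tcp_pos"][:2]-C
print(s["tcp_pos"],np.hypot(*v),np.degrees(np.arctan2(v[1],v[0])),np.degrees(s["tcp_rot"]),s["ft_force"],s["width"])
a=cam("top");A=cv2.resize(a["image"][110:275,115:245],None,fx=3.6,fy=3.6,interpolation=cv2.INTER_CUBIC)
cv2.imwrite("pics/e.png",A[...,::-1])
E
```

```text
time: 11.43
tcp_pos: [0.6476, 0.1958, 0.0743]
tcp_rot: [-3.14, 0.004, -2.773]
ft_force: [2.1, -3.0, 5.6]
width: 0.0245
[0.64760247 0.19584197 0.07425974] 0.14033175570511716 21.46060209537098 [-179.88327554    0.23336201 -158.86151059] [ 2.0718251  -3.00119321  5.62161624] 0.0244581619656388
```

View pics/e.png

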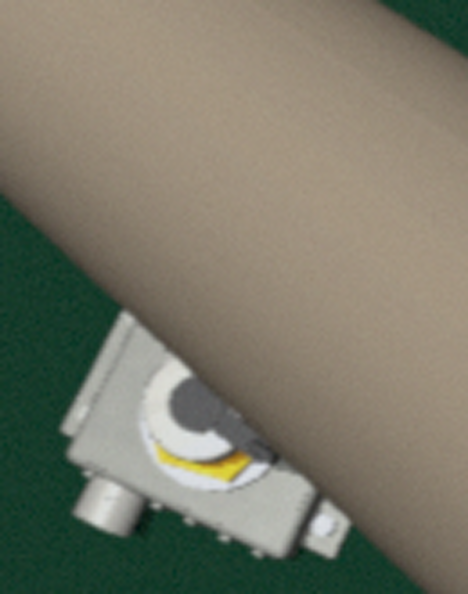

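The plug has turned with the handle and the lever is still on the loosen side. I'll add a 0.5° margin, then release and retreat.

```bash
python3 -m jog '[[-1,-0.0005,0.0012,0,0.5],[-1,0,0,0,0],[-1,0,0,0,0]]'; python3 -m jog '[[-0.4,0,0,0,0],[0.1,0,0,0,0],[0.4,0,0,0,0],[0.4,0,0,0,0],[0.4,0,0,0,0],[0.4,0,0,0.02,0],[0.4,0,0,0.03,0],[0.4,0,0,0.04,0],[0.4,0,0,0.04,0],[0.4,-0.02,0.035,0.02,0],[0.4,-0.02,0.035,0,0],[0.4,-0.02,0.035,0,0],[0.4,-0.02,0.035,0,0],[0.4,-0.02,0.035,0,0],[0.4,-0.02,0.035,0,0],[0.4,0,0,0,0],[0.4,0,0,0,0]]'
python3 - <<'E'
from h import *
a=cam("top","pics/f.png")
s=a["image"][100:200,100:215].astype(int)
m=((s.max(2)<45)&(s[...,1]-s[...,0]<12)).astype(np.uint8)
n,l,st,ce=cv2.connectedComponentsWithStats(m)
C=np.array([.517,.1445])
for i in range(1,n):
    if st[i][4]>150:
        p=ray(a,*(ce[i]+[100,100]),.095)[:2];ys,xs=np.nonzero(l==i)
        vx,vy,cx,cy=cv2.fitLine(np.stack([xs+100,ys+100],1).astype(np.float32),cv2.DIST_HUBER,0,.01,.01).ravel()
        d=ray(a,cx+10*vx,cy+10*vy,.095)-ray(a,cx,cy,.095)
        print(st[i],p,np.hypot(*(p-C)),np.degrees(np.arctan2(*(p-C)[::-1])),"line",np.degrees(np.arctan2(d[1],d[0])))
E
```

```text
time: 11.73
tcp_pos: [0.6474, 0.1963, 0.0742]
tcp_rot: [-3.139, 0.004, -2.765]
ft_force: [2.5, -3.1, 6.6]
width: 0.0247
time: 13.15
tcp_pos: [0.5218, 0.4096, 0.2211]
tcp_rot: [3.14, -0.001, -2.751]
ft_force: [-0.4, -0.7, 0.7]
width: 0.0598
[ 41  24  25  50 642] [0.65343199 0.18706107] 0.14291652127473894 17.32573562269667 line -161.84179875669744
```

View pics/f.png

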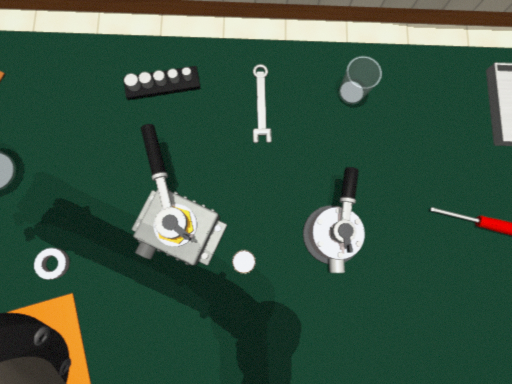

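The lever is still on the loosen side, with its tab at (195,240), and the short ratchet looks unchanged. The handle mask is too wide (41 px), so it probably includes shadow. I'll remeasure with a tighter mask.

Run:
```python
from h import *
a=cam("top");im=a["image"].astype(int);C=np.array([.517,.1445])
L=[]
for y in range(130,170,4):
    row=im[y,125:180]; 
    if y in(130,150,166): print(y,row[10:45].tolist()[::3])
for th in(25,30,36):
    pts=[]
    for y in range(128,172):
        x=np.arange(135,172);k=x[(im[y,135:172,1]<th)]
        if len(k)>4: pts.append((np.median(k),y,len(k)))
    P=np.array(pts)
    if len(P)<10: continue
    w=np.array([ray(a,p[0],p[1],.095)[:2] for p in P]).astype(np.float32)
    vx,vy,x,y=cv2.fitLine(w,cv2.DIST_HUBER,0,.001,.001).ravel();q=np.array([x,y])-C
    print(th,len(P),P[:,2].mean(),"line",np.degrees(np.arctan(vy/vx)),"pos",np.degrees(np.arctan2(q[1],q[0])),np.hypot(*q))
```

```text
130 [[28, 70, 52], [32, 71, 53], [24, 39, 30], [32, 26, 30], [40, 40, 41], [34, 34, 35], [20, 19, 24], [22, 68, 50], [25, 69, 50], [22, 70, 45], [29, 72, 52], [27, 68, 46]]
150 [[33, 72, 53], [30, 72, 55], [25, 68, 49], [24, 70, 49], [29, 28, 29], [37, 37, 34], [41, 40, 38], [31, 32, 30], [24, 15, 17], [16, 37, 24], [16, 40, 27], [22, 57, 42]]
166 [[28, 71, 53], [34, 75, 56], [27, 68, 48], [33, 73, 56], [31, 71, 54], [24, 39, 33], [30, 29, 34], [35, 39, 37], [34, 32, 36], [24, 27, 27], [2, 32, 24], [10, 34, 27]]
30 38 6.447368421052632 line 18.438845 pos 14.458088887274998 0.139148317598515
36 44 11.818181818181818 line 19.164312 pos 15.402486196179455 0.12932305604741878
```

Run:
```python
from h import *
a=cam("top");C=np.array([.517,.1445])
im=cv2.GaussianBlur(a["image"],(3,3),0).astype(int)
for th in(8,12):
    m=((abs(im[...,1]-im[...,0])<th)&(im.max(2)<80)).astype(np.uint8);m[:,:135]=0;m[:,172:]=0;m[:120]=0;m[174:]=0
    m=cv2.morphologyEx(m,cv2.MORPH_OPEN,np.ones((3,3),np.uint8))
    (cx,cy),(w,h),an=cv2.minAreaRect(np.argwhere(m)[:,::-1].astype(np.float32))
    P=[(np.nonzero(m[y])[0].min()/2+np.nonzero(m[y])[0].max()/2,y,m[y].sum()) for y in range(132,170) if m[y].any()]
    W=np.array([ray(a,p[0],p[1],.093)[:2] for p in P]).astype(np.float32)
    vx,vy,x,y=cv2.fitLine(W,cv2.DIST_HUBER,0,.001,.001).ravel();q=np.array([x,y])-C
    print(th,m.sum(),(cx,cy,w,h,an),np.mean([p[2] for p in P]),"line",np.degrees(np.arctan(vy/vx)),"pos",np.degrees(np.arctan2(q[1],q[0])),np.hypot(*q))
```

```text
8 597 (152.85401916503906, 148.40147399902344, 49.192100524902344, 12.843024253845215, 76.29303741455078) 12.81578947368421 line 17.649002 pos 17.401834464827893 0.14000601916606806
12 631 (152.8529510498047, 148.41177368164062, 49.71979904174805, 13.581995010375977, 75.96376037597656) 13.5 line 17.648188 pos 17.36919098723459 0.1371759336571407
```

Run:
```python
from h import *
a=cam("top");b=cam("side")
C=np.array([.517,.1445]);old=cv2.imread("pics/t.png")[...,::-1]
res=[]
for nm,im in(("old",old),("new",a["image"])):
    f=cv2.resize(np.ascontiguousarray(im[195:255,140:215]),None,fx=8,fy=8,interpolation=cv2.INTER_CUBIC)
    res.append(f)
    h=cv2.cvtColor(f,cv2.COLOR_RGB2HSV);m=((h[...,1]>110)&(h[...,0]>10)&(h[...,0]<35)).astype(np.uint8)
    ys,xs=np.nonzero(m);W=[]
    d=np.array([ray(a,140+(x+.5)/8-.5,195+(y+.5)/8-.5,.067)[:2] for x,y in zip(xs[::3],ys[::3])])-C
    th=np.degrees(np.arctan2(d[:,1],d[:,0]))%360;rr=np.hypot(d[:,0],d[:,1])*1000
    print(nm,[(t,round(np.percentile(rr[abs((th-t+180)%360-180)<2.5],98),1)) for t in range(0,360,5) if (abs((th-t+180)%360-180)<2.5).sum()>15])
B=cv2.resize(b["image"][130:250,170:280],None,fx=4,fy=4,interpolation=cv2.INTER_CUBIC)
o=np.zeros((480,360+440,3),np.uint8)
o[:240,:300]=cv2.resize(res[0],(300,240));o[240:,:300]=cv2.resize(res[1],(300,240));o[:,360:]=B
cv2.imwrite("pics/c.png",o[...,::-1])
```

```text
old [(140, np.float64(33.4)), (145, np.float64(33.9)), (150, np.float64(35.5)), (155, np.float64(35.9)), (160, np.float64(35.4)), (165, np.float64(34.1)), (170, np.float64(33.2)), (175, np.float64(32.3)), (180, np.float64(31.7)), (185, np.float64(31.5)), (190, np.float64(31.5)), (195, np.float64(31.9)), (200, np.float64(32.6)), (205, np.float64(33.3)), (210, np.float64(34.5)), (215, np.float64(35.3)), (220, np.float64(35.1)), (225, np.float64(33.4)), (230, np.float64(32.7)), (235, np.float64(31.7)), (240, np.float64(31.1)), (245, np.float64(31.5)), (250, np.float64(31.4)), (255, np.float64(31.7)), (260, np.float64(32.3)), (265, np.float64(33.4)), (270, np.float64(34.4)), (275, np.float64(35.0)), (280, np.float64(34.2)), (285, np.float64(32.9)), (290, np.float64(31.5)), (295, np.float64(31.2)), (300, np.float64(30.7)), (305, np.float64(30.5)), (310, np.float64(30.7)), (315, np.float64(31.2)), (320, np.float64(31.7)), (325, np.float64(31.8))]
new [(125, np.float64(34.6)), (130, np.float64(35.9)), (135, np.float64(36.1)), (140, np.float64(35.1)), (145, np.float64(33.8)), (150, np.float6
[... 159 characters left out ...]
 (185, np.float64(33.6)), (190, np.float64(35.1)), (195, np.float64(35.9)), (200, np.float64(35.1)), (205, np.float64(33.7)), (210, np.float64(32.9)), (240, np.float64(32.5)), (245, np.float64(33.7)), (250, np.float64(35.0)), (255, np.float64(35.2)), (260, np.float64(34.0)), (265, np.float64(33.0)), (270, np.float64(31.8)), (275, np.float64(31.2)), (280, np.float64(31.0)), (285, np.float64(30.5)), (290, np.float64(30.8)), (295, np.float64(31.1)), (300, np.float64(31.5)), (305, np.float64(32.7)), (310, np.float64(34.1)), (315, np.float64(34.7)), (320, np.float64(33.8)), (325, np.float64(32.9)), (330, np.float64(31.8)), (335, np.float64(31.0)), (340, np.float64(30.7)), (345, np.float64(30.8))]
```

View pics/c.png

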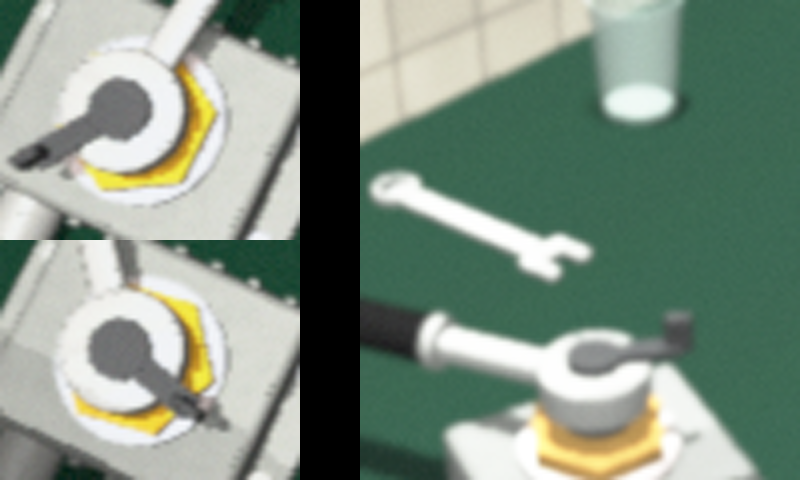

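Hex corners have turned about 38.6°, while the handle line gives about 41°, so the plug is short of 45°. The handle must have lagged in the grip. I'll check that against the picture taken while gripped and compute the remaining angle.

Run:
```python
from h import *
a=cam("top");C=np.array([.517,.1445])
def hexang(im,sc,ox,oy):
    # im: zoomed RGB; boundary points of the yellow -> best 60deg-phase
    h=cv2.cvtColor(im,cv2.COLOR_RGB2HSV);m=((h[...,1]>110)&(h[...,0]>10)&(h[...,0]<35)&(h[...,2]>90))
    ys,xs=np.nonzero(m);d=np.array([ray(a,ox+(x+.5)/sc-.5,oy+(y+.5)/sc-.5,.067)[:2] for x,y in zip(xs,ys)])-C
    th=np.degrees(np.arctan2(d[:,1],d[:,0]))%360;rr=np.hypot(*d.T)*1000
    T=[];R=[]
    for t in range(0,360,2):
        k=abs((th-t+180)%360-180)<1.5
        if k.sum()>4: 
            v=np.percentile(rr[k],97)
            if v>28: T.append(t);R.append(v)
    print(list(zip(T,np.round(R,1)))[::3])
up=lambda i:cv2.resize(np.ascontiguousarray(i[195:255,140:215]),None,fx=3.6,fy=3.6,interpolation=cv2.INTER_CUBIC)
e=cv2.imread("pics/e.png")[...,::-1]
x0=int((140-115)*3.6);y0=int((195-110)*3.6)
hexang(np.ascontiguousarray(e[y0:y0+216,x0:x0+270]),3.6,140,195)
hexang(up(a["image"]),3.6,140,195)
# lever tab angle, now, and in e.png (dark tab far end)
for nm,im in(("e",e[y0:y0+216,x0:x0+270]),("now",up(a["image"]))):
    g=im.max(2).astype(int); 
    cv2.imwrite(f"pics/_{nm}.png",im[...,::-1])
x=np.hstack([cv2.imread("pics/_e.png"),cv2.imread("pics/_now.png")]);cv2.imwrite("pics/cmp.png",cv2.resize(x,(780,312)))
```

```text
[(126, np.float64(34.5)), (132, np.float64(36.0)), (138, np.float64(35.5)), (144, np.float64(33.7)), (150, np.float64(32.4)), (156, np.float64(31.9)), (162, np.float64(31.6)), (168, np.float64(31.8)), (174, np.float64(31.9)), (180, np.float64(32.2)), (186, np.float64(33.7)), (192, np.float64(35.5)), (198, np.float64(35.3)), (204, np.float64(33.6)), (210, np.float64(32.3)), (216, np.float64(31.5))]
[(126, np.float64(34.5)), (132, np.float64(36.0)), (138, np.float64(35.4)), (144, np.float64(33.7)), (150, np.float64(32.4)), (156, np.float64(31.9)), (162, np.float64(31.5)), (168, np.float64(31.6)), (174, np.float64(31.9)), (180, np.float64(32.2)), (186, np.float64(33.4)), (192, np.float64(35.3)), (198, np.float64(35.3)), (204, np.float64(33.6)), (210, np.float64(32.3)), (238, np.float64(31.5)), (244, np.float64(33.2)), (250, np.float64(34.6)), (256, np.float64(34.9)), (262, np.float64(33.4)), (268, np.float64(32.1)), (274, np.float64(31.0)), (280, np.float64(30.8)), (286, np.float64(30.3)), (292, np.float64(30.9)), (298, np.float64(31.2)), (304, np.float64(32.0)), (310, np.float64(33.9)), (316, np.float64(34.4)), (322, np.float64(33.3)), (328, np.float64(31.7)), (334, np.float64(31.1)), (340, np.float64(30.7)), (346, np.float64(30.7))]
```

View pics/cmp.png

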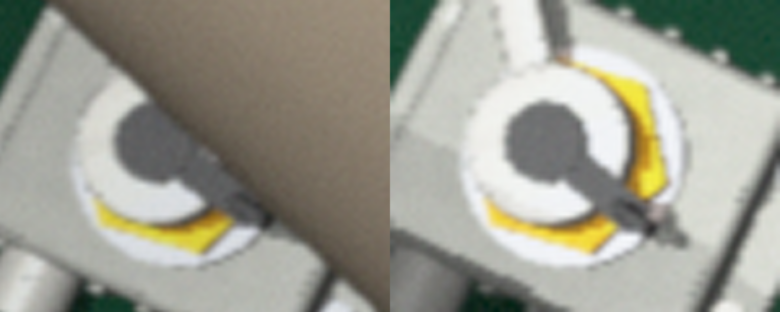

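View 12 of 12: the hex is the same in both pictures, so the lag happened in the grip. I'll measure the plug by fitting lines to its hex sides, which doesn't depend on the assumed centre.

```bash
cat >> h.py <<'E'
def hexsides(im,c,mids,C=np.array([.517,.1445])):
    S=8;f=cv2.resize(np.ascontiguousarray(im[195:255,140:215]),None,fx=S,fy=S,interpolation=cv2.INTER_CUBIC)
    h=cv2.cvtColor(f,cv2.COLOR_RGB2HSV);m=((h[...,1]>110)&(h[...,0]>10)&(h[...,0]<35))
    ys,xs=np.nonzero(m);d=np.array([ray(c,140+(x+.5)/S-.5,195+(y+.5)/S-.5,.067)[:2] for x,y in zip(xs,ys)])-C
    th=np.degrees(np.arctan2(d[:,1],d[:,0]))%360;rr=np.hypot(*d.T);out=[]
    for mid in mids:
        P=[]
        for t in np.arange(mid-21,mid+21.1,2):
            k=abs((th-t+180)%360-180)<1
            if k.sum()>3: q=np.percentile(rr[k],97);P.append((q*np.cos(np.radians(t)),q*np.sin(np.radians(t))))
        vx,vy,_,_=cv2.fitLine(np.array(P,np.float32),cv2.DIST_HUBER,0,1e-4,1e-4).ravel()
        out.append((mid,len(P),round(float(np.degrees(np.arctan2(vy,vx))%60),2)))
    return out
def handle(c,x0=130,x1=172):
    im=cv2.GaussianBlur(c["image"],(3,3),0).astype(int);C=np.array([.517,.1445])
    m=((abs(im[...,1]-im[...,0])<10)&(im.max(2)<80)).astype(np.uint8);m[:,:x0]=0;m[:,x1:]=0;m[:120]=0;m[174:]=0
    m=cv2.morphologyEx(m,cv2.MORPH_OPEN,np.ones((3,3),np.uint8))
    P=[((np.nonzero(m[y])[0].min()+np.nonzero(m[y])[0].max())/2,y) for y in range(132,170) if m[y].any()]
    W=np.array([ray(c,*p,.093)[:2] for p in P]).astype(np.float32)
    vx,vy,x,y=cv2.fitLine(W,cv2.DIST_HUBER,0,.001,.001).ravel();q=np.array([x,y])-C
    return m.sum(),"line",np.degrees(np.arctan(vy/vx)),"pos",np.degrees(np.arctan2(q[1],q[0]))
E
python3 - <<'E'
from h import *
a=cam("top");old=cv2.imread("pics/t.png")[...,::-1]
print(hexsides(old,a,(186,246,305)));print(hexsides(a["image"],a,(164,284,344)));print(handle(a))
E
```

```text
[(186, 22, 36.47), (246, 22, 35.47), (305, 22, 35.29)]
[(164, 22, 15.16), (284, 22, 15.77), (344, 14, 14.4)]
(np.uint64(613), 'line', np.float32(17.564346), 'pos', np.float64(17.38378106165768))
```

The plug has turned about 39.4° by the hex and 41.1° by the handle, so about 5° remains. I'll re-grip without swinging back and continue the same way, reading the hex with the camera while I hold.

```bash
python3 -m jog '[[0.4,0.0183,-0.0317,0,-0.7],[0.4,0.0183,-0.0317,0,-0.7],[0.4,0.0183,-0.0317,0,-0.7],[0.4,0.0183,-0.0317,0,-0.7],[0.4,0.0183,-0.0317,0,-0.7],[0.4,0.0183,-0.0317,0,-0.7],[0.4,0.0183,-0.0317,0,-0.7],[0.4,0,0,-0.03,0],[0.4,0,0,-0.03,0],[0.4,0,0,-0.02,0],[0.4,0,0,0,0],[0.4,0,0,0,0],[0.4,0,0,0,0]]'
```

```text
time: 14.58
tcp_pos: [0.6549, 0.1842, 0.1425]
tcp_rot: [3.141, 0.002, -2.846]
ft_force: [0.0, -0.2, 0.1]
width: 0.0596
```

```bash
python3 -m jog '[[0.4,-0.005,0.004,0,1],[0.4,0,0,0,0],[0.4,0,0,-0.03,0],[0.4,0,0,-0.025,0],[0.4,0,0,-0.013,0],[0.4,0,0,0,0],[0.4,0,0,0,0]]'; python3 -m jog '[[0,0,0,0,0],[-0.5,0,0,0,0],[-1,0,0,0,0],[-1,0,0,0,0],[-1,0,0,0,0],[-1,0,0,0,0],[-1,0,0,0,0]]'
python3 - <<'E'
from h import *
a=cam("top");print(hexsides(a["image"],a,(164,)),r.get_state()["tcp_pos"])
E
```

```text
time: 15.17
tcp_pos: [0.649, 0.1882, 0.0733]
tcp_rot: [3.141, 0.0, -2.828]
ft_force: [-0.3, 0.4, 0.3]
width: 0.0598
time: 15.75
tcp_pos: [0.6504, 0.1874, 0.0749]
tcp_rot: [-3.14, 0.003, -2.829]
ft_force: [0.1, -1.5, 6.0]
width: 0.0243
[(164, 22, 15.16)] [0.65036384 0.18735684 0.07491132]
```

```bash
python3 -m jog '[[-1,-0.0008,0.0025,0,1.1],[-1,-0.0009,0.0024,0,1.1],[-1,-0.0009,0.0024,0,1.1],[-1,-0.0009,0.0024,0,1.0],[-1,-0.001,0.0024,0,1.0],[-1,0,0,0,0],[-1,0,0,0,0]]'
python3 - <<'E'
from h import *
a=cam("top");print(hexsides(a["image"],a,(164,168)),r.get_state()["tcp_pos"],r.get_state()["tcp_rot"])
E
```

```text
time: 16.38
tcp_pos: [0.6465, 0.198, 0.0749]
tcp_rot: [-3.138, 0.002, -2.739]
ft_force: [-0.6, -4.3, 6.6]
width: 0.0239
[(164, 22, 16.0), (168, 22, 16.54)] [0.64654414 0.19798539 0.07491971] [-3.13830667e+00  2.17911391e-03 -2.73935912e+00]
```

```bash
python3 -m jog '[[-1,-0.001,0.0023,0,1],[-1,-0.001,0.0023,0,1],[-1,-0.001,0.0023,0,1],[-1,-0.0005,0.0011,0,0.5],[-1,0,0,0,0],[-1,0,0,0,0]]'
python3 - <<'E'
from h import *
a=cam("top");print(hexsides(a["image"],a,(166,168,170)),r.get_state()["tcp_pos"],r.get_state()["tcp_rot"])
E
```

```text
time: 16.93
tcp_pos: [0.6432, 0.2056, 0.0749]
tcp_rot: [-3.138, 0.002, -2.679]
ft_force: [0.2, -5.1, 7.2]
width: 0.0246
[(166, 22, 18.92), (168, 22, 19.15), (170, 22, 19.37)] [0.64318056 0.20558854 0.07492768] [-3.13764101e+00  1.75016953e-03 -2.67878299e+00]
```

```bash
python3 -m jog '[[-1,-0.0013,0.0027,0,1.2],[-1,0,0,0,0],[-1,0,0,0,0]]'
python3 - <<'E'
from h import *
a=cam("top");print(hexsides(a["image"],a,(168,170)),r.get_state()["tcp_pos"])
E
python3 -m jog '[[-0.4,0,0,0,0],[0.1,0,0,0,0],[0.5,0,0,0,0],[0.5,0,0,0,0],[0.5,0,0,0,0],[0.5,0,0,0,0],[0.5,0,0,0.02,0],[0.5,0,0,0.03,0],[0.5,0,0,0.04,0],[0.5,0,0,0.04,0],[0.5,-0.02,0.035,0.02,0],[0.5,-0.02,0.035,0,0],[0.5,-0.02,0.035,0,0],[0.5,-0.02,0.035,0,0],[0.5,-0.02,0.035,0,0],[0.5,-0.02,0.035,0,0],[0.5,0,0,0,0],[0.5,0,0,0,0]]'
python3 - <<'E'
from h import *
a=cam("top","pics/final.png");print(hexsides(a["image"],a,(169,290)),handle(a,125,170))
old=cv2.imread("pics/t.png")[...,::-1].astype(int)
print("pump diff",abs(old[160:280,300:370]-a["image"][160:280,300:370]).mean(), "ref", abs(old[160:280,380:420]-a["image"][160:280,380:420]).mean())
# lever: dark grey tab/arm around the head
f=a["image"][205:260,155:215].astype(int);m=((f.max(2)<110)&(f.max(2)-f.min(2)<14)).astype(np.uint8)
ys,xs=np.nonzero(m)
d=np.array([ray(a,155+x,205+y,.108)[:2] for x,y in zip(xs,ys)])-[.517,.1445];R=np.hypot(*d.T);k=(R>.018)&(R<.03)
t=np.degrees(np.arctan2(d[k,1],d[k,0]))%360;print("lever dir",np.median(t),k.sum())
E
```

```text
time: 17.23
tcp_pos: [0.6418, 0.2084, 0.0749]
tcp_rot: [-3.138, 0.002, -2.657]
ft_force: [0.2, -4.0, 6.4]
width: 0.024
[(168, 22, 20.7), (170, 22, 20.7)] [0.64179281 0.20840723 0.07491217]
time: 18.78
tcp_pos: [0.5174, 0.4219, 0.2219]
tcp_rot: [3.139, 0.0, -2.645]
ft_force: [0.2, -1.2, -0.1]
width: 0.0637
[(169, 22, 20.75), (290, 22, 20.32)] (np.uint64(605), 'line', np.float32(22.929209), 'pos', np.float64(22.85006173662472))
pump diff 2.2929761904761903 ref 2.86
lever dir 245.35721637019935 9
```

Run:
```python
from h import *
a=cam("top")
f=a["image"][205:260,155:215].astype(int);m=((f.max(2)<135)&(f.max(2)-f.min(2)<20))
ys,xs=np.nonzero(m);P=np.array([ray(a,155+x,205+y,.112)[:2] for x,y in zip(xs,ys)])
d=P-[.517,.1445];R=np.hypot(*d.T);t=np.degrees(np.arctan2(d[:,1],d[:,0]))%360
for lo,hi in((.018,.026),(.026,.034),(.034,.042)):
    k=(R>lo)&(R<hi)&(t>190)&(t<290);print(lo,k.sum(),np.round(np.median(t[k]),1),np.round(np.percentile(t[k],[10,90])))
s=r.get_state();print(s["time"],s["ft_force"])
```

```text
0.018 25 235.8 [227. 246.]
0.026 44 237.2 [224. 260.]
0.034 27 235.9 [230. 242.]
18.8833 [-0.29622172 -0.01750466 -0.39584248]
```

The lever reads about 236–237°. At the loosen stop it should read 237°, so it's still fully over. Handing in.

```bash
python3 -c "
from workcell import r
print(r.job_done())"
```

```text
the job is handed in; nothing more can be done
None
```

The lever is over on the loosen side and the plug is about an eighth of a turn round. However, I turned the handle in two gripped strokes instead of the one sweep you asked for.

**What I did:**
- I gripped the lever tab and turned it to the loosen stop. A camera check showed it there before I touched the handle.
- I then gripped the handle and swung it anticlockwise. The fingers gave about 10 mm under the load, so the plug had only turned about 40° when I first let go.
- I gripped again where the handle stood, without swinging it back on purpose. I continued the same way to about 45°, watching the plug with the camera, then let go and moved the arm clear at about 19 s.

**Last checks:**
- **Plug angle:** the hex sides read about 44.8° and the handle angle about 46.5°. These disagree by 1.7°, with 45° between them.
- **Lever:** it reads about 236°, against 237° expected at the loosen stop. A first, noisy reading of 245° from only 9 pixels disagreed.
- **Short ratchet:** the image around the pump showed no change beyond noise.
- **Contact:** force on the tool was about zero, with the arm clear of everything. Wrist forces stayed below about 10 N wherever I read them.

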